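Lock the ring tray into its display dock

TASK

Push the ring tray along its rails until it meets the sprung buffers of the lock block, so that its bolt head enters the cam lock. Then, with the screwdriver from the tool block, turn the slotted cam clockwise all the way to its stop, so that it grabs the bolt and draws the tray fully home, and put the screwdriver back upright, fully down in its hole of the tool block. Do not turn the cam with the fingers, and leave the other things on the counter where they are.

Things in the scene. Friction and masses are not known exactly. Their poses are not given: they have to be found in the camera images.
- cam_slot (a point): Centre of the top face of the cam: a plain steel disc 39 mm across in a brass bezel, flush in the top of the lock block. A straight slot 18 mm long, 5.2 mm wide and 10 mm deep runs across its centre along this point's x axis (turning with the cam); z is up. A fully seated blade's tip is 10 mm below this point.
- cam (a joint): Angle of the cam (rad), growing clockwise seen from above: 0 to 0.25 at the start (open to the bolt), hard stop at 2.6 (locked). The jaw meets the bolt head at about 0.6, draws it in until about 2.1, then holds it. Turning takes 0.06 to 0.2 N m; it stays where it is left. Turned without the bolt well in, it jams on the bolt head or misses it.
- tray (a joint): Gap (m) between the tray and its home: 0 is fully home, 0.035 to 0.070 at the start. It slides with 2 N of friction and meets the buffers at about 0.007; they begin to give at 2.6 N more, need about 12 N more at home, and push the tray back out to 0.007 when let go unless the cam holds it. Below about 0.0105 the cam can grab the bolt.
- tray_push (a point): Middle of the outer face of the tray's front (the end away from the lock block), 35 mm above the counter. x axis: level, the way the tray slides home; z up. The dark tray is 110 mm along x, 134 mm across, with six rings on white pads; its upright front spans 11 to 45 mm above the counter, with a 60 mm wide tab in the middle up to 58 mm.
- driver_handle (a point): Centre of the screwdriver's handle: a dark wooden square bar 26 x 26 mm, 70 mm long along z (up), with a small brass cap; flat sides face its x and y axes. The tip is 100 mm below this point. Mass about 0.13 kg. It stands upright, blade down, in a hole of the tool block, the handle's lower end resting on the block's top.
- driver_tip (a point): Tip of the screwdriver's flat blade, on the tool's axis. The blade is 13 mm wide along this point's x axis, 2.6 mm thick along y, 15 mm long, on a 9 mm round shank that reaches up to the handle, 65 mm above the tip. z points up to the handle.
- pocket_a (a point): Centre of the mouth of one of the two round holes, 20 mm across and 70 mm deep, in the top of the wooden tool block (150 x 60 x 70 mm, fixed, top 70 mm above the counter). The point's x axis runs along the block, towards hole b 74 mm away; z up.
- pocket_b (a point): Centre of the mouth of the other hole of the tool block, 74 mm from hole a along x.
- mandrel: Ring mandrel standing in the other hole of the tool block, round, 28 mm across above the block tapering to 16 mm at its top, 145 mm above the counter; origin at its lower end, 60 mm below the shoulder that rests on the block. To be left alone.
- dock: The fixed dock: a dark wooden base board 330 x 170 x 10 mm with two low rails for the tray; origin under its centre, x axis the way the tray slides home. At its +x end stands the lock block, 80 mm along x, 120 mm wide, top 46 mm above the counter, the cam's axis 115 mm along x from the origin. Two sprung buffers look out of the block's face.
- bottle: White plastic cleaner bottle, 52 mm across, 140 mm tall; origin at the centre of its underside. Bystander.
- ringbox: Dark ring box 55 x 50 x 42 mm; origin at the centre of its underside. Bystander.
- loupe: Black loupe, 32 mm across, 30 mm tall; origin under its centre. Bystander.
- dish: Small white dish 90 mm across, 25 mm tall; origin under its centre. Bystander.
- pen: Black pen lying on the counter, 130 mm long along its y, 12 x 10 mm; origin under its centre. Bystander.
- weight: Brass balance weight, 40 mm across, 48 mm tall; origin under its centre. Bystander.
- driver: The screwdriver as a body; origin at the tip, axes as the tip's.
Things that resemble listed ones, but are neither listed nor needed, are in the scene too. What is shaped like the part that bears pocket_a but orange is not meant. What is shaped like the driver but green is not meant.

How it is judged:
On the way, in this order (a step that is already met when the one before it is completed fails the run):
1. the tray is pushed in to the buffers while the cam is still open (value of joint tray below 0.0105 m and value of joint cam below 0.5 rad), for 0.2 s.
2. the cam is turned to its locked end and holds the tray home (value of joint cam above 2.2 rad and value of joint tray below 0.002 m), for 0.2 s.
At the end, for the whole second after the job is handed in: The cam stands beyond 2.2 rad, the tray's gap is under 2 mm, and the screwdriver stands at rest in a hole of the tool block: tip within 7 mm of the hole's axis and less than 12 mm above the counter, leaning less than 0.12 rad (all of step 2 and (horizontal distance between driver_tip and pocket_a below 0.007 m or horizontal distance between driver_tip and pocket_b below 0.007 m) and angle between driver_tip's own z axis and vertical below 0.12 rad and height (world z) of driver_tip below 0.012 m and linear speed of driver below 0.02 m/s); the robot touches nothing.
It fails at once if the cam is worked with the fingers instead of the screwdriver (contact force between the fingers and cam above 1 N).
It fails at once if a bystander is pushed away (over 25 mm) or the mandrel pulled out (distance of any of bottle, ringbox, loupe, dish, pen, weight, mandrel from where it was at the start of the episode above 0.025 m).
It also fails if it takes over 72 s, if anything falls off the work surface, if the arm or the gripper's body presses on something with over 40 N, if the wrist force passes 120 N, or if a joint passes its speed limit or range.

ROBOT

A 6-joint arm with a two-finger parallel gripper is mounted at the origin on the work surface. World frame = base frame: x ahead of the robot, y to its left, z up, the work surface at z = 0. Lengths are in m, angles in rad, forces in N, time in s.
With the tool pointing down it reaches from about 0.375 to 0.975 m from the base axis. Payload 3.8 kg.
Tool frame: the origin (TCP) lies between the finger pads; the fingertips stand 25 mm ahead of it and the grasp point (between the pads) lies 6 mm ahead of it; z points along the fingers, y is the line along which they close (so a half turn about z gives the same grasp; the last joint's range is limited). The gripper opens to 88 mm and grips with 3 to 60 N. Pads are 18 mm wide; open, the fingers measure 123 mm over their backs; the gripper's body (75 mm by 187 mm) begins 45 mm behind the grasp point.
Start: joints at [1.138, 0.264, 1.604, -0, 1.274, -0.037], TCP at [0.26, 0.623, 0.224] pointing down, gripper open.
Joint ranges: [-2.63, 2.63], [-0.94, 2.18], [0.31, 2.57], [-1.31, 4.45], [0, 2.66], [-2.55, 2.55]. Speed limits (rad/s): [2.57, 2.57, 3.14, 3.14, 3.14, 3.14].

INTERFACE

Orientations are given as a unit quaternion [x, y, z, w].
In Python, from bench import arm gives the robot as it stands.
- The arm moves only by the shell command python3 -m handwheel 'ROWS' [FORCE]. ROWS is JSON, a list of rows, each a list of 3 entries, a list of its own where there are three numbers: the shift along the world's x, y, z in mm, then the turn about the world's z in rad, then the closure, from -1 (fully open) to 1 (shut), so that 0 is half open. A call has 1 to 12 rows; each row is the pose to reach, as a shift and turn from the pose commanded when the call began; what a row does not reach only later rows make up. A row lasts 1/8 s, in which the tool goes at most 62.5 mm and 10.7 degrees, less where a joint would pass 70% of its speed; a pose out of reach is approached as far as the arm can. A call with a gripper value outside its range is refused whole. The fingers move at their own pace and stop on an object; FORCE is the grip in N (left out, the last holds). Time passes only in rows, so rows that repeat a pose let the fingers close. It gives the time, the measured TCP pose, the force, the opening and the grip force at its end, in the units of the state.
- arm.get_state(): the state, without advancing time (a new reading comes with each control period).
- arm.camera(name): name is "scene" or "top" or "wrist"; returns the picture (384x512x3 uint8, red, green, blue); there is no depth.
- arm.get_calibration(name): a dict with "fx", "fy", "cx", "cy" (pixels), "k1" (the pictures are not rectified: a ray, as slopes to the right and down, at radius r is drawn at 1 + k1 r^2 times it, then the intrinsics apply), "cam_to_world" (4x4, takes a point from camera to world coordinates). Camera axes: x right, y down, z forward; pixel columns grow to the right and rows downward; lengths in m; the calibration is good to about 2 mm. A picture is of the moment at which its call begins: read the wrist's pose just before it. get_calibration takes no time and is no camera call; for the wrist camera it gives the pose at the moment of the call.
- arm.sign_off(): hands the job in; it is judged then, once.
Trained networks look in the newest picture that a camera, given by its name, has taken for a name from the list of things; names that differ only in an ending like _2 or _b are one class to them, and where a whole thing is asked for, a point or a joint stands for the part that bears it (a point fixed in the world has none). Each returns a list of dicts, best first, with "p" (0 to 1); they miss things now and then, are a little off and sometimes report something else, mostly with a low value. They report only what shows in the picture. A call takes as long as a camera call. They do not tell look-alikes from the thing itself.
- arm.look_for(target, camera): "box" ([left, top, width, height] in pixels, round what is visible of it).
- arm.spot_point(target, camera): "point" ([column, row] in pixels: a listed point, or the origin of a listed thing).
The state is a dict: "clock": time; "joints": joint angles; "joint_velocities": joint speeds; "effort": joint torques, N m; "position": TCP position; "ee_rot": TCP orientation; "force": force on the tool from outside, world axes, zero at the start; "ft_torque": the same for the moment, N m; "grip_width": finger opening in m; "grip_force": force on a finger pad.
Only numpy, scipy, OpenCV 4.12 (cv2) and the standard library are available. Lean on these libraries where they do the work, as an engineer would, in place of code of your own. Each camera call takes 0.05 s, during which the arm holds its last target. There are 200 camera calls.

## Working session

There is one attempt and no reset: what is moved stays moved. The work goes in short steps, Python scripts to look and compute and a shell command to move; the robot and the scene stay as the last step left them, time stands still between calls to the robot, and variables do not carry over. Pictures are saved under pics/ and viewed, at most 10 in all, crops included, and the job is handed in when it is done.

```bash
mkdir -p pics; ls; cat > h.py <<'E'
import numpy as np, cv2
from bench import arm
def ray(c,uv):
    K=np.array([[c['fx'],0,c['cx']],[0,c['fy'],c['cy']],[0,0,1]])
    T=np.array(c['cam_to_world'])
    d=(np.array(uv,float)-[c['cx'],c['cy']])/[c['fx'],c['fy']]
    u=d.copy()
    for _ in range(20): u=d/(1+c['k1']*(u@u))
    return T[:3,3],T[:3,:3]@np.array([*u,1])
def at(c,uv,z):
    o,d=ray(c,uv); return o+d*(z-o[2])/d[2]
def proj(c,P):
    T=np.linalg.inv(np.array(c['cam_to_world'])); p=T[:3,:3]@np.array(P)+T[:3,3]
    u=p[:2]/p[2]; u=u*(1+c['k1']*(u@u)); return u*[c['fx'],c['fy']]+[c['cx'],c['cy']]
def snap(n,f=None):
    im=arm.camera(n)
    if f: cv2.imwrite('pics/'+f,im[:,:,::-1])
    return im
E
python3 - <<'E'
from h import *
a=snap('top','t0.png');b=snap('scene','s0.png')
for n in ('top','scene'):
    c=arm.get_calibration(n)
    print(n,np.round(c['cam_to_world'],3).tolist(),c['fx'])
    for t,z in (('cam_slot',.046),('tray_push',.035),('driver_handle',.105),('pocket_a',.07),('pocket_b',.07),('dock',0),('mandrel',.01)):
        for r in arm.spot_point(t,n)[:3]: print(n,t,round(r['p'],2),np.round(r['point']),np.round(at(c,r['point'],z),3))
print(arm.get_state())
cv2.imwrite('pics/both.png',cv2.resize(np.vstack([a,b])[:,:,::-1],(512,768)))
E
```

```text
pics
top [[-0.023, -0.983, 0.182, 0.349], [-0.999, 0.027, 0.023, -0.019], [-0.027, -0.181, -0.983, 1.337], [0.0, 0.0, 0.0, 1.0]] 386.0142931009364
top cam_slot 0.65 [204. 197.] [0.557 0.172 0.046]
top cam_slot 0.44 [361. 194.] [ 0.552 -0.362  0.046]
top tray_push 0.77 [261. 190.] [ 0.578 -0.024  0.035]
top driver_handle 0.62 [386. 204.] [ 0.508 -0.424  0.105]
top driver_handle 0.47 [362. 194.] [ 0.541 -0.347  0.105]
top pocket_a 0.77 [355. 199.] [ 0.534 -0.335  0.07 ]
top pocket_a 0.69 [358. 219.] [ 0.465 -0.34   0.07 ]
top pocket_a 0.67 [253. 240.] [0.407 0.008 0.07 ]
top pocket_b 0.77 [355. 199.] [ 0.534 -0.335  0.07 ]
top pocket_b 0.69 [358. 219.] [ 0.465 -0.34   0.07 ]
top pocket_b 0.67 [253. 240.] [0.407 0.008 0.07 ]
top dock 0.78 [238. 194.] [0.571 0.058 0.   ]
top mandrel 0.55 [356. 218.] [ 0.474 -0.346  0.01 ]
scene [[0.393, 0.59, -0.705, 1.273], [0.919, -0.256, 0.299, -0.294], [-0.004, -0.765, -0.643, 0.728], [0.0, 0.0, 0.0, 1.0]] 346.4866167977068
scene cam_slot 0.57 [271. 208.] [0.602 0.041 0.046]
scene cam_slot 0.5 [305. 187.] [0.555 0.18  0.046]
scene tray_push 0.71 [251
[... 516 characters left out ...]
0.   ]
{'clock': 0.8, 'joints': array([ 1.13809661e+00,  2.63829069e-01,  1.60394999e+00, -1.72302792e-05,
        1.27367388e+00, -3.69185158e-02]), 'joint_velocities': array([ 0.0003505 ,  0.00111601,  0.00088561,  0.00075421,  0.00015175,
       -0.00114598]), 'effort': array([ 1.19290504e-03, -5.01966298e+01, -3.57236266e+01,  7.28814933e-02,
        1.79138436e-02, -3.47752018e-05]), 'position': array([0.26026414, 0.62284069, 0.22448062]), 'ee_rot': array([1.96599068e-01, 9.80483963e-01, 6.60229663e-05, 2.42643985e-05]), 'force': array([ 0.21054162,  0.42504098, -0.9005727 ]), 'ft_torque': array([0.02962437, 0.00380215, 0.00443667]), 'grip_force': 0.0, 'grip_width': 0.08814252056215834}
```

View pics/t0.png

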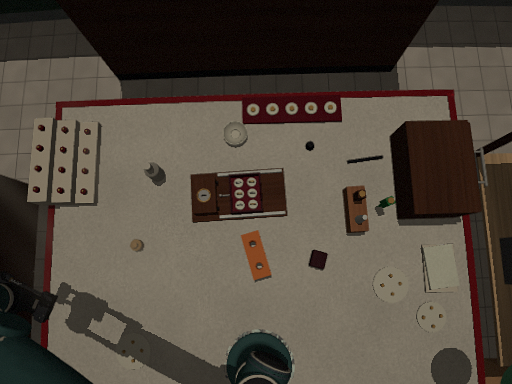

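View pics/s0.png

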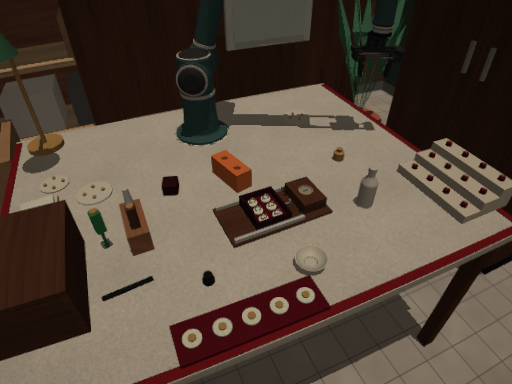

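Top view: the dock runs across the image with its cam at about (204,196), left, so home is world +y. The tray is at (245,195). The brown tool block is at (356,210), with the dark driver at (360,195) and the grey mandrel at (363,218). The orange block and the green driver are the decoys. I'll move over the dock next.

```bash
python3 -m handwheel '[[[310,-560,80],-1.06,1],[[310,-560,80],-1.06,1],[[310,-560,80],-1.06,1],[[310,-560,80],-1.06,1],[[310,-560,80],-1.06,1],[[310,-560,80],-1.06,1],[[310,-560,80],-1.06,1],[[310,-560,80],-1.06,1],[[310,-560,80],-1.06,1],[[310,-560,80],-1.06,1],[[310,-560,80],-1.06,1],[[310,-560,80],-1.06,1]]' 20
python3 - <<'E'
from h import *
c=arm.get_calibration('wrist')
a=snap('wrist','w0.png')
print(np.round(c['cam_to_world'],3).tolist(),c['fx'])
for t,z in (('cam_slot',.046),('tray_push',.035),('dock',0)):
    for r in arm.spot_point(t,'wrist')[:3]: print(t,round(r['p'],2),np.round(r['point']),np.round(at(c,r['point'],z),4))
E
```

```text
clock: 2.3
position: [0.5705, 0.0621, 0.3044]
ee_rot: [0.666, 0.746, 0.0, -0.0]
force: [-0.1, 0.5, -0.3]
grip_width: 0.0002
grip_force: 0.0
[[0.994, 0.105, 0.032, 0.561], [0.11, -0.953, -0.281, 0.136], [0.001, 0.283, -0.959, 0.465], [0.0, 0.0, 0.0, 1.0]] 318.44971613417465
cam_slot 0.63 [265.  62.] [0.5667 0.1742 0.046 ]
tray_push 0.85 [253. 206.] [ 0.5734 -0.0203  0.035 ]
dock 0.73 [258. 142.] [0.5706 0.0672 0.    ]
```

View pics/w0.png

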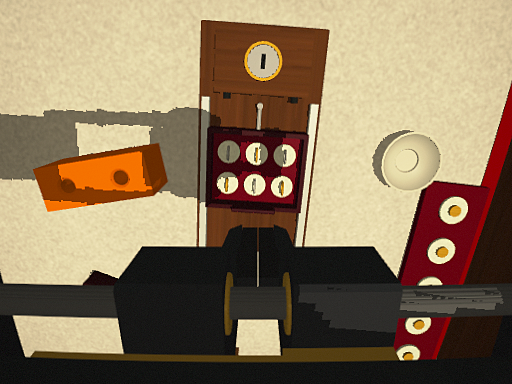

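Wrist view: the cam is at (263,61) with its slot nearly vertical in the image. The tray front's tab is around (253,208), and the gripper stands right over the front end. I'll get the dock axis and slot angle from this image.

```bash
python3 - <<'E'
from h import *
c=arm.get_calibration('wrist')
a=cv2.imread('pics/w0.png')
P=[at(c,p,.046) for p in ((203,20),(329,30),(200,93),(319,103))]
for p in P: print(np.round(p,4))
d=(P[0]-P[2]); e=P[1]-P[0]; print(np.arctan2(d[1],d[0]),np.arctan2(e[1],e[0]),np.linalg.norm(d),np.linalg.norm(e))
g=cv2.cvtColor(a,cv2.COLOR_BGR2GRAY)[45:78,247:281]; 
m=(g<90).astype('u1'); n,l,s,ce=cv2.connectedComponentsWithStats(m); print(s.tolist(),ce.tolist())
k=min(range(1,n),key=lambda i:np.hypot(*(ce[i]-[16.5,16.5])))
ys,xs=np.where(l==k); W=np.array([at(c,(x+247,y+45),.046)[:2] for x,y in zip(xs,ys)])
r=cv2.fitLine(W.astype('f4')*1000,cv2.DIST_L2,0,.01,.01).ravel(); print('slot',W.mean(0),np.arctan2(r[1],r[0]),np.ptp(W,axis=0))
hsv=cv2.cvtColor(a,cv2.COLOR_BGR2HSV)[35:88,235:292]
b=((hsv[...,0]>15)&(hsv[...,0]<32)&(hsv[...,1]>150)&(hsv[...,2]>130)).astype('u1')
el=cv2.fitEllipse(cv2.findNonZero(b)); print('bezel',at(c,np.array(cv2.minEnclosingCircle(cv2.findNonZero(b))[0])+[235,35],.046),cv2.minEnclosingCircle(cv2.findNonZero(b)))
E
```

```text
[0.4854 0.2158 0.046 ]
[0.638  0.2223 0.046 ]
[0.4879 0.1302 0.046 ]
[0.6399 0.1353 0.046 ]
1.5999781039292462 0.04258622307434055 0.08563802660809589 0.15279501982515975
[[0, 0, 34, 33, 980], [0, 0, 4, 5, 11], [10, 0, 1, 1, 1], [24, 1, 1, 2, 2], [29, 0, 5, 7, 19], [6, 3, 1, 1, 1], [27, 4, 1, 1, 1], [3, 6, 1, 1, 1], [14, 9, 5, 15, 61], [30, 9, 1, 1, 1], [31, 12, 1, 1, 1], [27, 25, 7, 8, 26], [0, 27, 5, 6, 16], [25, 29, 1, 1, 1]] [[16.248979591836736, 15.914285714285715], [0.9090909090909091, 1.2727272727272727], [10.0, 0.0], [24.0, 1.5], [31.789473684210527, 2.0], [6.0, 3.0], [27.0, 4.0], [3.0, 6.0], [15.80327868852459, 15.950819672131148], [30.0, 9.0], [31.0, 12.0], [31.192307692307693, 29.923076923076923], [1.25, 30.4375], [25.0, 29.0]]
slot [0.56248014 0.177304  ] -1.5474197 [0.00508356 0.01687643]
bezel [0.56204455 0.17779973 0.046     ] ((27.5, 25.5), 20.012596130371094)
```

```bash
python3 -m handwheel '[[[1,-60,-10],0.06,1],[[1,-120,-40],0.06,1],[[1,-128,-100],0.06,1],[[1,-128,-160],0.06,1],[[1,-128,-215],0.06,1],[[1,-128,-254],0.06,1],[[1,-128,-254],0.06,1],[[0,-105,-254],0.06,1],[[0,-105,-254],0.06,1]]' 20
python3 - <<'E'
from h import *
snap('scene');c=arm.get_calibration('scene')
for r in arm.spot_point('tray_push','scene')[:2]: print(r,at(c,r['point'],.035))
snap('wrist','w1.png')
E
```

```text
clock: 3.62
position: [0.5717, -0.0407, 0.0527]
ee_rot: [0.642, 0.767, 0.001, 0.001]
force: [-0.5, -0.3, 0.5]
grip_width: 0.0002
grip_force: 0.0
{'point': [248.0, 213.2], 'p': 0.58} [ 0.58436126 -0.02597667  0.035     ]
```

View pics/w1.png

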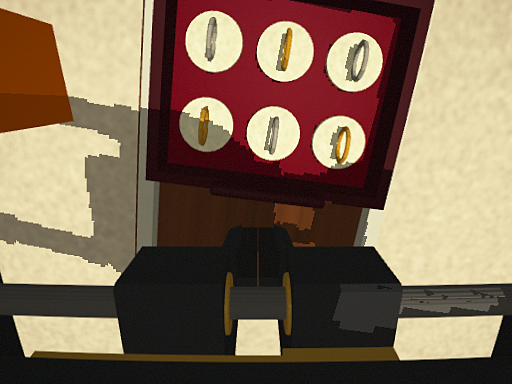

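The tray is tilted about 8° relative to the gripper, and the fingers sit about 15–20 mm before its front, centred on the tab at (262,197). I'll straighten the gripper and push.

```bash
python3 -m handwheel '[[[0,5,-2],-0.13,1],[[0,10,-2],-0.13,1],[[-1,16,-2],-0.13,1],[[-1,22,-2],-0.13,1],[[-1,28,-2],-0.13,1],[[-1,34,-2],-0.13,1],[[-2,38,-2],-0.13,1],[[-2,38,-2],-0.13,1]]'
python3 - <<'E'
from h import *
snap('wrist');c=arm.get_calibration('wrist')
for t,z in (('tray_push',.035),('cam_slot',.046)):
  for r in arm.spot_point(t,'wrist')[:2]: print(t,r,at(c,r['point'],z))
snap('top');c=arm.get_calibration('top')
for r in arm.look_for('tray','top')[:2]: print(r)
E
```

```text
clock: 4.78
position: [0.5681, -0.0038, 0.0484]
ee_rot: [0.691, 0.723, -0.0, -0.0]
force: [1.0, -0.7, 0.4]
grip_width: 0.0005
grip_force: 0.0
{'box': [232.5, 183.3, 30.8, 22.8], 'p': 0.56}
```

```bash
python3 -m handwheel '[[[0,5,0],0,1],[[-0.3,10,0],0,1],[[-0.6,15,0],0,1]]'; python3 -m handwheel '[[[0,4,0],0,1],[[-0.3,8,0],0,1]]';python3 -m handwheel '[[[0,3,0],0,1],[[-0.3,6,0],0,1]]'
python3 - <<'E'
from h import *
snap('wrist','w2.png')
E
```

```text
clock: 5.4
position: [0.5676, 0.0113, 0.0484]
ee_rot: [0.691, 0.723, -0.0, -0.0]
force: [-0.7, -0.8, 0.5]
grip_width: 0.0008
grip_force: 0.0
clock: 5.65
position: [0.5674, 0.0192, 0.0484]
ee_rot: [0.691, 0.723, 0.0, 0.0]
force: [0.8, 0.9, -0.1]
grip_width: 0.0003
grip_force: 0.0
clock: 5.9
position: [0.5671, 0.025, 0.0484]
ee_rot: [0.691, 0.723, 0.0, 0.0]
force: [0.3, -0.3, 0.6]
grip_width: 0.0005
grip_force: 0.0
```

View pics/w2.png

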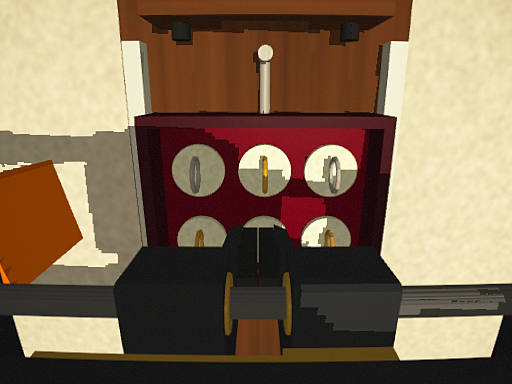

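```bash
python3 - <<'E'
from h import *
c=arm.get_calibration('wrist'); s=arm.get_state(); p=s['position']
print(p,s['force'])
for z in (.030,.045): print(z,at(c,(265,115),z), at(c,(265,128),z))
print('tip px',proj(c,p+[0,0,-.025]),proj(c,p+[0,.009,-.025]),proj(c,p))
print('buffers',at(c,(181,38),.03),at(c,(350,38),.03))
print('bolt',at(c,(265,52),.028))
snap('scene','s2.png'); im=cv2.imread('pics/s2.png')[150:270,180:370]; cv2.imwrite('pics/s2c.png',cv2.resize(im,(760,480)))
E
```

```text
[0.56698815 0.0253016  0.04838507] [ 0.47823492  1.0218537  -0.14648353]
0.03 [0.56772047 0.08785061 0.03      ] [0.56806937 0.08074585 0.03      ]
0.045 [0.56731151 0.08880507 0.045     ] [0.5676312  0.08229514 0.045     ]
tip px [258.6389639  216.28938964] [259.27892881 202.7125799 ] [258.85901601 233.15476833]
buffers [0.52200248 0.12563235 0.03      ] [0.61020261 0.12953736 0.03      ]
bolt [0.56616724 0.12066518 0.028     ]
```

View pics/s2c.png

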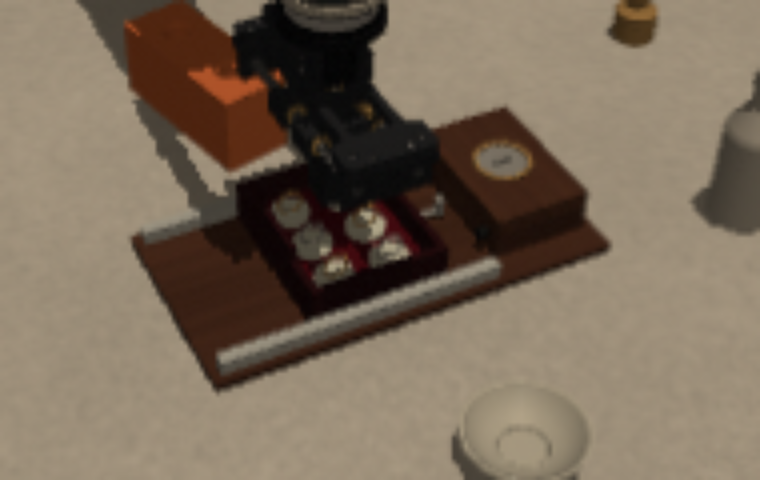

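```bash
python3 - <<'E'
from h import *
from scipy.spatial.transform import Rotation as R
c=arm.get_calibration('wrist'); s=arm.get_state()
def TT(p,q): T=np.eye(4);T[:3,:3]=R.from_quat(q).as_matrix();T[:3,3]=p;return T
X=np.linalg.inv(TT(s['position'],s['ee_rot']))@np.array(c['cam_to_world'])
poses={'w0':([.5705,.0621,.3044],[.666,.746,0,0],[(256,153),(260,104),(258,128)]),'w1':([.5717,-.0407,.0527],[.642,.767,.001,.001],[(285,50),(273,133),(262,195)]),'w2':(s['position'],s['ee_rot'],[(265,170),(265,52),(265,115)])}
for k,(p,q,u) in poses.items():
    d=dict(c);d['cam_to_world']=TT(p,q)@X
    for uu in u: print(k,uu,[np.round(at(d,uu,z)[:2],4).tolist() for z in (.02,.028,.045)])
E
```

```text
w0 (256, 153) [[0.5689, 0.0544], [0.5688, 0.0558], [0.5685, 0.0589]]
w0 (260, 104) [[0.5669, 0.1219], [0.5668, 0.1222], [0.5666, 0.1227]]
w0 (258, 128) [[0.5678, 0.0895], [0.5677, 0.0903], [0.5674, 0.0921]]
w1 (285, 50) [[0.5694, 0.0583], [0.5689, 0.0572], [0.5679, 0.0549]]
w1 (273, 133) [[0.5715, 0.0109], [0.5709, 0.0118], [0.5697, 0.0136]]
w1 (262, 195) [[0.5719, -0.029], [0.5713, -0.0265], [0.57, -0.0211]]
w2 (265, 170) [[0.5696, 0.0542], [0.5693, 0.0561], [0.5687, 0.0601]]
w2 (265, 52) [[0.5663, 0.1214], [0.5662, 0.1205], [0.5659, 0.1185]]
w2 (265, 115) [[0.568, 0.087], [0.5678, 0.0875], [0.5673, 0.0886]]
```

```bash
python3 - <<'E'
from h import *
c=arm.get_calibration('scene'); p=arm.get_state()['position']
for q in ([0,0,-.025],[0,0,0],[0,0,.039],[.09,.037,.039],[-.09,.037,.039],[.09,-.037,.039],[.037,.09,.039]): print(q,(proj(c,p+q)-[180,150])*4)
print(proj(c,[.567,.0205,.0]), arm.get_state())
E
```

```text
[0, 0, -0.025] [326.19946149 231.17414195]
[0, 0, 0] [326.45552322 206.27356148]
[0, 0, 0.039] [326.86886284 165.82951374]
[0.09, 0.037, 0.039] [429.14674816 228.71764967]
[-0.09, 0.037, 0.039] [323.36302204  86.26441304]
[0.09, -0.037, 0.039] [330.92073197 258.14514932]
[0.037, 0.09, 0.039] [460.7662314  164.24222042]
[260.12002535 213.85415382] {'clock': 6.0, 'joints': array([ 3.02187822e-04,  2.35351499e-01,  1.99200769e+00,  6.11317513e-05,
        9.14261162e-01, -4.50154804e-02]), 'joint_velocities': array([-4.94485350e-03,  8.94552822e-05, -1.69395309e-03, -2.77659679e-03,
       -1.63778917e-03, -3.19681514e-03]), 'effort': array([ 1.10262868e-01, -4.25160849e+01, -2.95681626e+01,  8.17480450e-02,
        1.83903932e-02,  3.00707761e-02]), 'position': array([0.56700284, 0.02508851, 0.04839517]), 'ee_rot': array([ 6.90917910e-01,  7.22933220e-01,  7.92897423e-06, -2.67402068e-05]), 'force': array([-0.20879108, -0.30193943,  0.33596938]), 'ft_torque': array([-0.04569636,  0.05178066, -0.03900904]), 'grip_force': 0.0, 'grip_width': 0.0003387414202361796}
```

```bash
python3 - <<'E'
from h import *
from scipy.spatial.transform import Rotation as R
c=arm.get_calibration('wrist'); s=arm.get_state()
def TT(p,q): T=np.eye(4);T[:3,:3]=R.from_quat(q).as_matrix();T[:3,3]=p;return T
X=np.linalg.inv(TT(s['position'],s['ee_rot']))@np.array(c['cam_to_world'])
print(np.round(X,3))
d=dict(c);d['cam_to_world']=TT([.5705,.0621,.3044],[.666,.746,0,0])@X
L=lambda c,a,b,z:np.linalg.norm(at(c,a,z)-at(c,b,z))
print('buf w0',L(d,(227,97),(292,100),.03),'w2',L(c,(181,38),(350,38),.03))
for z in (.03,.045): print('tray w0',L(d,(213,128),(308,133),z),'w2',L(c,(136,116),(396,116),z))
snap('wrist','w3.png'); im=cv2.imread('pics/w3.png')[190:384,200:320]; cv2.imwrite('pics/w3c.png',cv2.resize(cv2.convertScaleAbs(im,alpha=2.5),(360,582)))
E
```

```text
[[-0.002 -0.959 -0.283  0.074]
 [ 1.    -0.003  0.001 -0.001]
 [-0.001 -0.283  0.959 -0.161]
 [ 0.     0.     0.     1.   ]]
buf w0 0.08604451505572253 w2 0.08827808411061532
tray w0 0.12916694448408383 w2 0.1446392528859401
tray w0 0.12471443164874377 w2 0.13252861407089842
```

View pics/w3c.png

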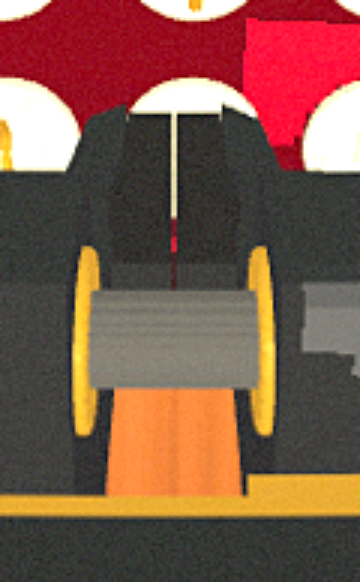

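The tray has not moved (bolt still at y≈0.121, pads unchanged), and the fingers hover over it. So the closed fingertips seem to sit higher than I assumed. I'll retreat, then look at the fingertips both open and closed.

```bash
python3 -m handwheel '[[[0,0,30],0,1],[[0,0,60],0,1],[[2,-50,60],0,1],[[3,-90,60],0,0],[[3,-90,40],0,0],[[3,-90,40],0,-0.5],[[3,-90,40],0,-0.5],[[3,-90,40],0,-0.5],[[3,-90,40],0,-0.5]]'
python3 - <<'E'
from h import *
a=snap('wrist');b=snap('scene')
c=arm.get_calibration('scene'); p=arm.get_state()['position']
u=proj(c,p+[0,0,-.025]); print(p,u)
x,y=(u-[75,90]).astype(int); b=b.copy(); cv2.circle(b,tuple(np.round(u).astype(int)),1,(255,0,0),-1)
o=np.hstack([cv2.resize(a,(400,300)),cv2.resize(b[y:y+120,x:x+160],(400,300))]); cv2.imwrite('pics/c4.png',cv2.convertScaleAbs(o,alpha=1.8)[:,:,::-1])
E
```

```text
clock: 7.18
position: [0.5704, -0.0646, 0.0888]
ee_rot: [0.691, 0.723, 0.0, 0.0]
force: [-0.0, -0.4, -0.1]
grip_width: 0.0584
grip_force: 0.0
[ 0.57030223 -0.06481594  0.08874547] [233.39811401 206.46191337]
```

View pics/c4.png

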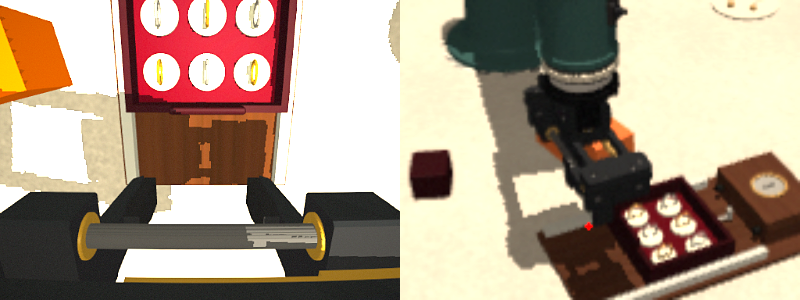

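```bash
python3 -m handwheel '[[[0,0,-30],0,0.3],[[0,0,-52],0,0.3],[[0,0,-52],0,0.3],[[0,0,-52],0,0.3]]'; python3 -m handwheel '[[[0,10,0],0,0.3],[[0,20,0],0,0.3],[[0,25,0],0,0.3],[[-1,30,0],0,0.3]]'; python3 -m handwheel '[[[0,6,0],0,0.3],[[0,12,0],0,0.3]]';
python3 - <<'E'
from h import *
a=snap('wrist');b=snap('scene')
c=arm.get_calibration('scene'); p=arm.get_state()['position']
u=proj(c,p+[0,0,-.025]); print(p,u)
x,y=(u-[75,90]).astype(int); b=b.copy(); cv2.circle(b,tuple(np.round(u).astype(int)),1,(255,0,0),-1)
o=np.hstack([cv2.resize(a,(400,300)),cv2.resize(b[y:y+120,x:x+160],(400,300))]); cv2.imwrite('pics/c5.png',cv2.convertScaleAbs(o,alpha=1.8)[:,:,::-1])
E
```

```text
clock: 7.78
position: [0.5707, -0.0652, 0.0372]
ee_rot: [0.691, 0.723, 0.0, 0.0]
force: [0.5, 0.1, 0.7]
grip_width: 0.0312
grip_force: 0.0
clock: 8.28
position: [0.5692, -0.0346, 0.0366]
ee_rot: [0.691, 0.723, 0.0, 0.0]
force: [-0.4, -0.5, -0.7]
grip_width: 0.0309
grip_force: 0.0
clock: 8.52
position: [0.5687, -0.0232, 0.0364]
ee_rot: [0.691, 0.723, -0.0, -0.0]
force: [-2.0, -1.7, 0.1]
grip_width: 0.031
grip_force: 1.1
[ 0.56895736 -0.02252892  0.03631346] [247.26137979 215.425393  ]
```

View pics/c5.png

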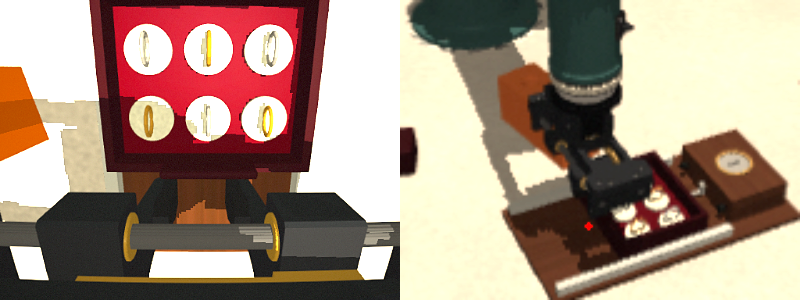

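Contact is made: the tab sits against the fingertips in the wrist view, and the force is about -1.7 N. Next I'll push in steps while watching the force.

```bash
python3 -m handwheel '[[[0,5,0],0,0.3],[[0,10,0],0,0.3],[[-0.5,15,0],0,0.3],[[-1,20,0],0,0.3]]'; python3 -m handwheel '[[[0,4,0],0,0.3],[[-0.3,8,0],0,0.3]]'; python3 - <<'E'
from h import *
a=snap('wrist');c=arm.get_calibration('wrist')
print(arm.get_state()['force'])
# bolt head / tray rear edge row along column of the bolt
g=cv2.cvtColor(a,cv2.COLOR_RGB2HSV); print([(r,a[r,262].tolist()) for r in range(20,170,6)])
for t,z in (('cam_slot',.046),('tray_push',.035),('tray',.02)):
  for r in arm.spot_point(t,'wrist')[:1]: print(t,r,at(c,r['point'],z))
E
```

```text
clock: 9.12
position: [0.5682, -0.0029, 0.0363]
ee_rot: [0.691, 0.723, 0.0, 0.0]
force: [-0.1, -2.1, -1.0]
grip_width: 0.031
grip_force: 1.1
clock: 9.38
position: [0.5679, 0.0051, 0.0363]
ee_rot: [0.691, 0.723, 0.0, 0.0]
force: [-0.1, -2.1, -2.3]
grip_width: 0.0308
grip_force: 1.1
[ 1.26772964 -0.77203222 -1.31570323]
[(20, [129, 25, 37]), (26, [130, 23, 36]), (32, [245, 245, 196]), (38, [246, 243, 201]), (44, [133, 130, 99]), (50, [128, 125, 99]), (56, [131, 127, 102]), (62, [129, 123, 96]), (68, [130, 126, 99]), (74, [133, 131, 104]), (80, [138, 135, 107]), (86, [109, 104, 77]), (92, [247, 246, 209]), (98, [133, 27, 37]), (104, [134, 24, 37]), (110, [131, 23, 35]), (116, [132, 26, 37]), (122, [92, 24, 26]), (128, [246, 241, 199]), (134, [125, 120, 91]), (140, [138, 134, 102]), (146, [255, 255, 199]), (152, [255, 255, 224]), (158, [255, 255, 241]), (164, [140, 135, 103])]
tray_push {'point': [263.8, 211.5], 'p': 0.83} [0.56998765 0.01785019 0.035     ]Traceback (most recent call last):
  File "<stdin>", line 7, in <module>
ValueError: it knows: bottle, cam_slot, dish, dock, driver, driver_handle, driver_tip, loupe, mandrel, pen, pocket, ringbox, tray_push, weight
```

```bash
for i in 1 2 3; do python3 -m handwheel '[[[0,2,0],0,0.3],[[-0.2,4,0],0,0.3]]' | grep -E 'pos|for'; done
```

```text
position: [0.5677, 0.0076, 0.0366]
force: [0.7, -7.7, -1.3]
grip_force: 3.7
position: [0.5676, 0.0106, 0.0366]
force: [0.1, -10.4, 0.4]
grip_force: 5.6
position: [0.5675, 0.0133, 0.0366]
force: [0.8, -18.5, -1.4]
grip_force: 9.5
```

```bash
python3 -m handwheel '[[[0,-20,0],0,0.3],[[0,-40,10],0,0.3],[[0,-60,70],0,0.3],[[-20,-110,130],0,-1],[[-40,-160,190],0,-1],[[-50,-220,250],0,-1],[[-58,-270,283],0,-1],[[-58,-330,283],0,-1],[[-58,-390,283],0,-1],[[-58,-420,283],0,-1],[[-58,-420,283],0,-1],[[-58,-420,283],0,-1]]'
python3 - <<'E'
from h import *
c=arm.get_calibration('wrist');a=snap('wrist','w6.png')
for t,z in (('driver_handle',.105),('driver_handle',.14),('pocket_a',.07),('mandrel',.01),('driver_tip',.005)):
  for r in arm.spot_point(t,'wrist')[:3]: print(t,round(r['p'],2),np.round(r['point']),at(c,r['point'],z).round(4))
  for r in arm.look_for(t,'wrist')[:3]: print('  box',round(r['p'],2),np.round(r['box']))
E
```

```text
clock: 11.78
position: [0.5086, -0.4036, 0.3194]
ee_rot: [0.692, 0.722, 0.0, -0.0]
force: [0.4, 1.2, -0.1]
grip_width: 0.088
grip_force: 0.0
driver_handle 0.96 [288. 103.] [ 0.5408 -0.3382  0.105 ]
driver_handle 0.84 [174. 188.] [ 0.4074 -0.4453  0.105 ]
  box 0.9 [146. 168.  91.  37.]
  box 0.74 [276.  89.  25.  25.]
driver_handle 0.96 [288. 103.] [ 0.5374 -0.3374  0.14  ]
driver_handle 0.84 [174. 188.] [ 0.4165 -0.4345  0.14  ]
  box 0.9 [146. 168.  91.  37.]
  box 0.74 [276.  89.  25.  25.]
pocket_a 0.85 [284. 101.] [ 0.5387 -0.3374  0.07  ]
pocket_a 0.58 [226.  98.] [ 0.4656 -0.3362  0.07  ]
  box 0.8 [197.  71. 122.  54.]
mandrel 0.89 [234.  99.] [ 0.4714 -0.3386  0.01  ]
  box 0.78 [214.  88.  23.  25.]
driver_tip 0.65 [231. 172.] [ 0.4692 -0.4477  0.005 ]
  box 0.68 [148. 168.  86.  34.]
  box 0.64 [275.  86.  26.  32.]
  box 0.26 [191.  73. 125.  55.]
```

```bash
python3 -m handwheel '[[[31,40,-60],0.03,-1],[[31,40,-60],0.03,-1],[[31,40,-60],0.03,-1]]' | head -2
python3 - <<'E'
from h import *
c=arm.get_calibration('wrist');a=snap('wrist','w7.png')
for t,z in (('driver_handle',.105),('pocket_a',.07)):
  for r in arm.spot_point(t,'wrist')[:3]: print(t,round(r['p'],2),np.round(r['point']),at(c,r['point'],z).round(4))
  for r in arm.look_for(t,'wrist')[:3]: print('  box',round(r['p'],2),np.round(r['box']))
print(proj(c,[.54,-.338,.14]))
cv2.imwrite('pics/w7c.png',cv2.resize(a[60:240,140:380,::-1],(800,600),interpolation=cv2.INTER_CUBIC))
E
```

```text
clock: 12.7
position: [0.5398, -0.3624, 0.2581]
driver_handle 0.84 [261. 142.] [ 0.5405 -0.3341  0.105 ]
  box 0.93 [108. 207.  97.  37.]
pocket_a 0.95 [261. 137.] [ 0.5406 -0.3346  0.07  ]
pocket_a 0.79 [194. 132.] [ 0.4671 -0.3341  0.07  ]
pocket_a 0.53 [259. 134.] [ 0.5381 -0.3313  0.07  ]
  box 0.95 [156.  99. 140.  70.]
[260.71691501 151.73445988]
```

View pics/w7c.png

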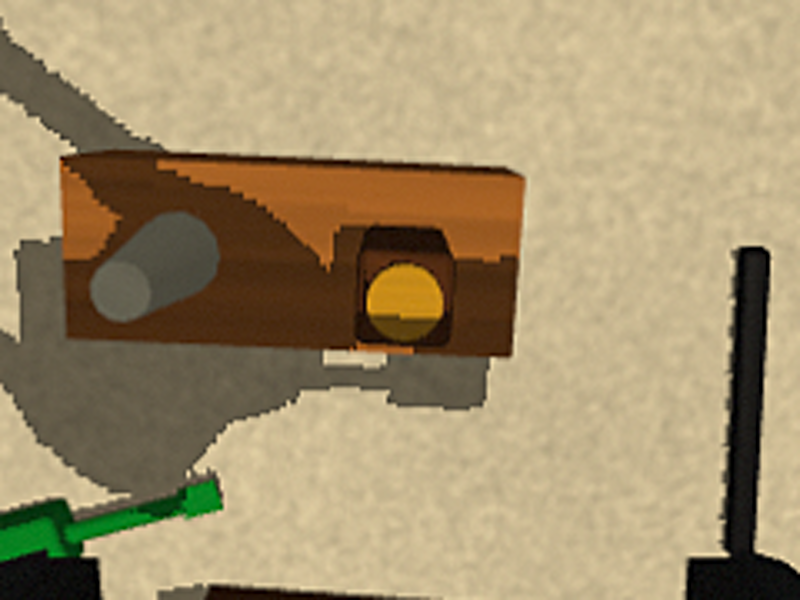

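The driver's brass cap is at crop (404,302), which is (261,150.6) in the image. The handle's top edges are nearly parallel to the block, and the mandrel is at the left. I'll compute the handle's yaw and position.

```bash
python3 - <<'E'
from h import *
c=arm.get_calibration('wrist')
f=lambda p,z: at(c,(np.array(p)+.5)/3.3333-.5+[140,60],z)
B=[f(p,.07) for p in ((62,157),(524,177),(512,355),(66,337))]
H=[f(p,.14) for p in ((357,253),(453,258),(448,346),(357,341))]
ang=lambda a,b:round(float(np.arctan2(*(b-a)[1::-1])),3)
print('block',np.mean(B,0).round(4),ang(B[0],B[1]),ang(B[3],B[2]),np.linalg.norm(B[1]-B[0]),np.linalg.norm(B[2]-B[1]))
print('handle',np.mean(H,0).round(4),ang(H[0],H[1]),ang(H[3],H[2]),np.linalg.norm(H[1]-H[0]),np.linalg.norm(H[3]-H[0]))
print('cap',f((404,302),.145).round(4))
# min area rect of dark handle outline
a=cv2.imread('pics/w7.png'); s=arm.get_state(); print(s['position'],s['ee_rot'],s['joints'][[0,5]])
E
```

```text
block [ 0.5048 -0.34    0.07  ] 0.027 0.029 0.14993305482345373 0.05926765889538045
handle [ 0.5413 -0.3392  0.14  ] 0.02 0.015 0.02548217725690948 0.023783593253044993
cap [ 0.5413 -0.3389  0.145 ]
[ 0.54043767 -0.364504    0.26136098] [6.80457465e-01 7.32786012e-01 3.13080333e-05 1.51598380e-03] [-0.6314274  -0.70537524]
```

```bash
python3 -m handwheel '[[[1,25,0],-0.055,-0.2],[[1,25,-40],-0.055,-0.2],[[1,25,-60],-0.055,-0.2],[[1,25,-60],-0.055,-0.2],[[1,25,-60],-0.055,-0.2]]'
python3 - <<'E'
from h import *
from scipy.spatial.transform import Rotation as R
s=arm.get_state(); y=R.from_quat(s['ee_rot']).as_matrix()[:,1]; print(s['position'],np.arctan2(y[1],y[0]),s['grip_width'])
E
```

```text
clock: 13.58
position: [0.5416, -0.339, 0.2006]
ee_rot: [0.7, 0.714, 0.0, 0.001]
force: [1.1, 0.6, 0.7]
grip_width: 0.053
grip_force: 0.0
[ 0.54162459 -0.33899243  0.20060839] 0.019435215964372806 0.053024183644319954
```

```bash
python3 -m handwheel '[[[0,0,-30],0,-0.2],[[0,0,-60],0,-0.2],[[0,0,-87],0,-0.2],[[0,0,-87],0,-0.2],[[0,0,-87],0,-0.2]]';python3 -m handwheel '[[[0,0,0],0,1],[[0,0,0],0,1],[[0,0,0],0,1],[[0,0,0],0,1]]' 45
```

```text
clock: 14.2
position: [0.5423, -0.3391, 0.1145]
ee_rot: [0.7, 0.714, 0.0, 0.001]
force: [0.3, -0.5, -0.6]
grip_width: 0.0527
grip_force: 0.0
clock: 14.7
position: [0.5414, -0.3384, 0.1132]
ee_rot: [0.7, 0.714, 0.0, 0.0]
force: [-0.6, -0.4, 3.1]
grip_width: 0.0254
grip_force: 45.0
```

```bash
python3 -m handwheel '[[[0,0,50],0,1],[[0,0,100],0,1],[[0,0,150],0,1],[[0,0,150],0,1],[[0,0,150],0,1]]'
python3 - <<'E'
from h import *
c=arm.get_calibration('wrist');a=snap('wrist','w8.png')
p=arm.get_state()['position']; print(p)
for z in (-.108,-.093,-.06): print(z,proj(c,p+[0,0,z]))
for r in arm.spot_point('driver_tip','wrist')[:3]: print(r)
g=cv2.cvtColor(a,cv2.COLOR_RGB2GRAY)[168:232,236:282]
for i,r in enumerate(g): print(168+i,''.join(' .:-=+*#%@'[min(9,v//26)] for v in r))
E
```

```text
clock: 15.32
position: [0.5406, -0.3378, 0.2611]
ee_rot: [0.7, 0.714, -0.0, -0.001]
force: [-0.5, 0.5, -2.3]
grip_width: 0.0253
grip_force: 45.0
[ 0.54002123 -0.33743629  0.25982156]
-0.108 [257.77700408 180.43699762]
-0.093 [257.79266158 185.17032207]
-0.06 [257.83385922 197.63465886]
{'point': [207.9, 227.5], 'p': 0.93}
{'point': [256.6, 179.8], 'p': 0.88}
168 :::::::::::::::.:::::...:----.-=====.:::::::::
169 :::::::::::::::::::::.:.---:--======..::::::::
170 :::::::::::::::::::::::.----========..::::::::
171 :::::::::::::::::::::::.============-=::::::::
172 :::::::::::::::::::::::.==============.:::::::
173 :::::::::::::::::::::::.==============.:::::::
174 ::::::::::::::::::::::..==============.:::::::
175 :::::::::::::::::::::::.==============.:::::::
176 ::::::::::::::.:.::::::.==============.::::...
177 :::::::.::::::::::::::::----==========..:::..:
178 .:.::::::::.::::::::::::::::==========.:::.:::
179 :.::.:::.:..::::::::::::::::==========...:::.:
180 .:.::.:::.::::::::::::::::::==========....:::.
181 .::::::::::.::::::::::::::::========:-...:::::
182 :::::::::::::::::::::
[... 1824 characters left out ...]
.     .. .        .         .  .     
219  .        . .    .     .       .      .   ..  
220      .   .  .                   .             
221 .  .... .. . .     . .   .                 .  
222 .  . ...      . .. .                          
223 .    .  .  . ..    .     .     . ..           
224  .....   .....                 .     ..    .  
225      .       .    .  . .          .       .   
226 ... .... . . . . .    .             . ..    . 
227  ........ .... .  ...  . . . ...  .   .   . ..
228 ........ ........ . ... .. .  .. ...  .. .  . 
229 .........................  .... .. . .   .....
230 ............................ ..... . .... .. .
231 .............................. . ...  ..   . .
```

```bash
python3 -m handwheel '[[[5,50,10],0.18,1],[[10,100,20],0.36,1],[[10,150,20],0.54,1],[[10,170,20],0.72,1],[[10,170,20],0.72,1],[[10,170,20],0.72,1]]'
python3 - <<'E'
from h import *
c=arm.get_calibration('wrist');a=snap('wrist','w9.png')
p=arm.get_state()['position']; print(p)
for z in (-.108,-.093): print(z,proj(c,p+[0,0,z]))
for r in arm.spot_point('driver_tip','wrist')[:3]: print(r)
g=cv2.cvtColor(a,cv2.COLOR_RGB2GRAY)[166:194,230:284]
for i,r in enumerate(g): print(166+i,''.join(' .:-=+*#%@'[min(9,v//26)] for v in r))
E
```

```text
clock: 16.18
position: [0.5506, -0.1687, 0.281]
ee_rot: [0.405, 0.914, -0.0, -0.001]
force: [-0.8, -0.4, -1.1]
grip_width: 0.0257
grip_force: 45.0
[ 0.55077241 -0.16908345  0.28131445]
-0.108 [257.30042195 181.73961584]
-0.093 [257.28530986 186.57294188]
{'point': [95.3, 251.6], 'p': 0.8}
{'point': [165.4, 250.2], 'p': 0.7}
{'point': [254.1, 177.0], 'p': 0.6}
166 %%%%%%%%%%%%%%%%%%%%%%%%%%%%%%%%%%%%%%%%%%%%%%%%%%%%%%
167 %%%%%%%%%%%%%%%%%%%%%%%%%%%%%%%%%%%%%%%%%%%%%%%%%%%%%%
168 %%%%%%%%%%%%%%%%%%%%%%%%%%%%%%%%%%%%%%%%%%%%%%%%%%%%%%
169 %%%%%%%%%%%%@%%%%%%%%%%%%%%%%%%%%%%%%%%%%%%%%%%%%%%%%%
170 %%%%%%%%%%%%@%%%%%%%%%%%%%%%%%%%%%%%%%%%%%%%%%%%%%%%%%
171 %%%%%%%%%%%%%%%%%%%%%%%%%%%%%%%%%%%%%%%%%%%%%%%%%%%%%%
172 %%%%%%%%%%%%%%%%%%%%%%%%%%%%%%%%%%%%%%%%%%%%%%%%%%%%%%
173 %%%%%%%%%%%%%%%%%%%%%%%%%%%%%%%%%%%%%%%%%%%%%%%%%%%%%%
174 %%%%%%%%%%%%%%%%%%%%%%%%%%%%%%%%%%%%%%%%%%%%%%%%%%%%%%
175 %%%%%%%%%%%%%%%%%%%%%%%%%%%%%%%%%%%%%%%%%%%%%%%%%%%%%%
176 %%%%%%%%%%%%%%%%%%@@@@@@@@@@@@@@@%%%%%%%%%%%%%%%%%%%%%
177 %%%%%%%%%%%%%%%%%%%**************#@%%%%%%%%%%%%%%%%%%%
178 %%%%%%%%%%%%%%%%%%#::-----
[... 213 characters left out ...]
%%%%%%%%%%%%%@@*:-:::::::::::-:%%%%%%%%%%%%%%%%%%%%
183 %%%%%%%%%%%%%%%%%@*:-:::::::::::-:#%%%%%%%%%%%%%%%%%%%
184 %%%%%%%%%%%%%%%%%@*:-::::::::-::-:#%%%%%%%%%%%%%%%%%%%
185 %%%%%%%%%%@@@%%%%@##+::--::---::%#@@@@@@%@%%%%%%%%%%%%
186 %%%%%%%%@@@##********.:::::::::.*+******+++#@%%%%%%%%%
187 %%%%%%%@%#*:::::::---.........  ...........=+@%%%%%%%%
188 %%%%%%%@=:            ....                  .#@%%%%%%%
189 %%%%%%@%    ....   ............        . ..  :@%%%%%%%
190 %%%%%%@=  .......... .. ..... .    ........   #@%%%%%%
191 %%%%%%@  ..................................   -@%%%%%%
192 %%%%%%%  ..... .. ....... ....... . . ......  .@%%%%%%
193 %%%%%@#  ............ ...........  .. .  ....  %@%%%%%
```

Case A: the blade runs along the gripper's closing axis (15 px wide at cols 248–263, tip at row 178). I'll move over the cam.

```bash
python3 -m handwheel '[[[2,55,0],0.17,1],[[4,110,0],0.34,1],[[6,170,-20],0.51,1],[[8,230,-40],0.68,1],[[10,290,-60],0.856,1],[[11,347,-90],0.856,1],[[11,347,-90],0.856,1],[[11,347,-90],0.856,1]]'
cat > look.py <<'E'
from h import *
from scipy.spatial.transform import Rotation as R
import sys
s=arm.get_state();c=arm.get_calibration('wrist');a=snap('wrist',sys.argv[1])
p=s['position']; y=R.from_quat(s['ee_rot']).as_matrix()[:,1]; print(p.round(4),'yaw',np.arctan2(y[1],y[0]).round(4),s['force'].round(1))
print('tip pred',proj(c,p+[0,0,-.108]),'cam pred',proj(c,[.562,.1775,.046]))
for r in arm.spot_point('cam_slot','wrist')[:2]: print(r,at(c,r['point'],.046).round(4))
for r in arm.spot_point('driver_tip','wrist')[:2]: print(r)
g=cv2.cvtColor(a,cv2.COLOR_RGB2GRAY)
r0,r1,c0,c1=map(int,sys.argv[2:6])
for i in range(r0,r1): print(i,''.join(' .:-=+*#%@'[min(9,v//26)] for v in g[i,c0:c1]))
E
python3 look.py w10.png 130 195 215 295
```

```text
clock: 17.27
position: [0.5624, 0.178, 0.192]
ee_rot: [-0.012, 1.0, -0.0, -0.0]
force: [0.4, 0.2, -1.3]
grip_width: 0.0257
grip_force: 45.0
[0.5624 0.178  0.192 ] yaw 1.5954 [ 0.4  0.2 -1.3]
tip pred [256.60107532 180.4213135 ] cam pred [256.21110831 169.84438428]
{'point': [255.3, 175.1], 'p': 0.77} [0.5674 0.1767 0.046 ]
{'point': [257.4, 175.6], 'p': 0.78}
{'point': [99.4, 172.1], 'p': 0.56}
130 ................................................................................
131 ................................................................................
132 ................................................................................
133 ................................................................................
134 ................................................................................
135 ................................................................................
136 ................................................................................
137 ................................................................................
138 ..................
[... 4122 characters left out ...]
--:-----::-:::::::::
187 --------:::-:-:::-:::+##*- ::::::::-.......... ..... ......:---------::::-::-:::
188 ------:-:-::-::::::::-*-:           ..... .....         ....:--:------:-::::::::
189 -------:::::::::--:-::-  .........................  .........--------:::::::::::
190 ------:-:::::::::::---. .................................... :-----:-:::::::::::
191 --------:::-:::::::---...................................... :-------::-::::::::
192 --------::::::::::---: ............................. .........-------:::-:::::::
193 -------:::::-:::-::--: ........................... ... ...... -------:::::::::::
194 -------:-::::-:::::--..................... ........  .........:-----::::-:::::::
```

```bash
python3 - <<'E'
from h import *
c=arm.get_calibration('wrist');p=arm.get_state()['position']
print('slot',at(c,(253.7,171.9),.046)); t=at(c,(256,177.7),p[2]-.108); print('tip front edge',t,'axis ~ +1.3mm x', p)
E
python3 -m handwheel '[[[3,-2,-15],0,1],[[3,-2,-28],0,1],[[3,-2,-28],0,1],[[3,-2,-28],0,1]]'
python3 look.py w11.png 156 190 225 290
```

```text
slot [0.56567784 0.17439355 0.046     ]
tip front edge [0.56100642 0.1767657  0.08553862] axis ~ +1.3mm x [0.56320957 0.1772372  0.19353862]
clock: 17.92
position: [0.565, 0.1767, 0.1641]
ee_rot: [-0.012, 1.0, -0.0, -0.0]
force: [0.1, -0.6, -0.7]
grip_width: 0.0253
grip_force: 45.0
[0.565  0.1767 0.1641] yaw 1.5958 [ 0.1 -0.6 -0.7]
tip pred [256.49891669 180.46110425] cam pred [257.5138302  174.30310489]
{'point': [259.8, 179.6], 'p': 0.95} [0.5669 0.1797 0.046 ]
{'point': [257.8, 178.0], 'p': 0.69}
156 ..............:------------------------------:...................
157 .............----------------------------------:.................
158 ............------------------------------------.................
159 ...........--------------------------------------................
160 ..........----------------------------------------...............
161 .........------------------------------------------..............
162 ........:------------------------------------------:.............
163 ........--------------------------------------------:............
164 .......:-----------------------
[... 1084 characters left out ...]

180 ... +##%-%%%%%%%%%%%##%+:------------::%%%%%%%%::--:----.........
181 ::. =###-%%%%%%%%%%%%%%+::--:-------:::#%%%%%%%####::--::::::::::
182 :-::-###*+%%%%%%%%%%%%%+:-:-----------:#%%%%%%%%%%%+**#-:-------:
183 ::-::####:%%%%%%%%%%%%%+--:------------#%%%%%%%%%%#####::------::
184 ::-::+###-%%%%%%%%%%%%%+--:---------:-:#%%%%%%%%%%+####::-----:::
185 :::-:-####++%%%%%%%%%%%#*+:---------:#*%%%%%%%%%#=*%%*=:------:::
186 ::::::*#%#-.%%%%*******+*+::::::::::.++++++++++++-####::-------::
187 ::::::+#%#*:@#*+:::::::::-.......... ...........:-###*::------:::
188 ::::::-*###+#-:            ...........    .      .*#*-::-------::
189 :::::::-####+  ....................... .. ....... :%=::-------:::
```

```bash
python3 - <<'E'
from h import *
c=arm.get_calibration('wrist');p=arm.get_state()['position'];print(p)
s=at(c,(254.7,175.9),.046);t=at(c,(256.2,177.7),p[2]-.108)+[.0013,0,0]; print('slot',s,'tip',t,'delta mm',(s-t)*1e3)
E
```

```text
[0.56548752 0.17700816 0.16492091]
slot [0.5644312  0.17537006 0.046     ] tip [0.56447121 0.17674079 0.05692091] delta mm [ -0.04001132  -1.3707347  -10.92091289]
```

```bash
python3 -m handwheel '[[[0,-1.4,-4],0,1],[[0,-1.4,-8],0,1],[[0,-1.4,-12],0,1],[[0,-1.4,-14],0,1],[[0,-1.4,-14],0,1]]'
```

```text
clock: 18.7
position: [0.5649, 0.1754, 0.15]
ee_rot: [-0.013, 1.0, -0.0, -0.0]
force: [-0.1, 0.1, -1.3]
grip_width: 0.0253
grip_force: 45.0
```

```bash
python3 -m handwheel '[[[0,0,-3],0,1],[[0,0,-5],0,1],[[0,0,-5],0,1]]';python3 -m handwheel '[[[0,0,-1.5],0,1],[[0,0,-3],0,1],[[0,0,-3],0,1]]' | grep -E 'pos|force'
```

```text
clock: 19.08
position: [0.565, 0.1754, 0.1451]
ee_rot: [-0.013, 1.0, -0.0, -0.0]
force: [-0.3, 1.2, -0.6]
grip_width: 0.0258
grip_force: 45.0
position: [0.566, 0.1756, 0.1439]
force: [-0.7, -0.2, 4.8]
grip_force: 45.0
```

```bash
python3 -m handwheel '[[[0,0,1],-0.1,1],[[0,0,1],-0.2,1],[[0,0,1],-0.3,1],[[0,0,1],-0.4,1],[[0,0,1],-0.5,1],[[0,0,1],-0.6,1],[[0,0,1],-0.7,1],[[0,0,1],-0.8,1],[[0,0,1],-0.9,1],[[0,0,1],-1.0,1]]' 55
cat > st.py <<'E'
from h import *
from scipy.spatial.transform import Rotation as R
s=arm.get_state(); y=R.from_quat(s['ee_rot']).as_matrix()[:,1]; print(s['position'].round(4),'yaw',np.arctan2(y[1],y[0]).round(4),s['force'].round(1),s['ft_torque'].round(3),s['joints'].round(2))
E
python3 st.py
```

```text
clock: 20.7
position: [0.5658, 0.175, 0.144]
ee_rot: [0.47, 0.883, 0.0, 0.001]
force: [1.0, -1.4, 2.2]
grip_width: 0.0254
grip_force: 55.0
[0.5658 0.175  0.144 ] yaw 0.5931 [ 1.  -1.4  2.2] [-0.441 -0.084  0.084] [ 0.26  0.17  1.87 -0.    1.1  -0.33]
```

```bash
python3 -m handwheel '[[[0,0,0],-0.1,1],[[0,0,0],-0.2,1],[[0,0,0],-0.3,1],[[0,0,0],-0.4,1],[[0,0,0],-0.5,1],[[0,0,0],-0.6,1],[[0,0,0],-0.7,1],[[0,0,0],-0.8,1],[[0,0,0],-0.9,1],[[0,0,0],-1.0,1]]' | grep -E 'force'; python3 st.py; python3 -m handwheel '[[[0,0,0],-0.1,1],[[0,0,0],-0.2,1],[[0,0,0],-0.3,1],[[0,0,0],-0.4,1]]'| grep -E 'force'; python3 st.py
```

```text
force: [0.6, -2.3, 2.7]
grip_force: 55.0
[0.5658 0.1745 0.144 ] yaw -0.406 [ 0.6 -2.3  2.7] [-0.829  0.003  0.337] [ 0.26  0.17  1.87 -0.    1.1   0.67]
force: [-1.0, -3.3, 1.9]
grip_force: 55.0
[0.5657 0.1742 0.144 ] yaw -0.8061 [-1.  -3.3  1.9] [-0.983  0.129  0.174] [ 0.26  0.17  1.87 -0.    1.1   1.07]
```

Now I'll continue in small increments until I feel the stop.

```bash
for i in 1 2 3 4; do python3 -m handwheel '[[[0,0,0],-0.05,1],[[0,0,0],-0.1,1]]' >/dev/null; python3 st.py; done
python3 - <<'E'
from h import *
a=snap('top');c=arm.get_calibration('top')
for r in arm.spot_point('tray_push','top')[:1]: print(at(c,r['point'],.035))
E
```

```text
[0.5656 0.1741 0.144 ] yaw -0.9046 [-0.2 -3.3  2.7] [-1.06   0.231  0.202] [ 0.26  0.17  1.87 -0.    1.1   1.16]
[0.5655 0.1741 0.144 ] yaw -1.0047 [-0.4 -4.1  2.8] [-1.023  0.259  0.14 ] [ 0.26  0.17  1.87 -0.    1.1   1.26]
[0.5654 0.174  0.144 ] yaw -1.1047 [-0.8 -3.5  3.1] [-1.096  0.297  0.099] [ 0.26  0.17  1.87 -0.    1.1   1.36]
[0.5654 0.1739 0.144 ] yaw -1.2047 [-1.2 -3.1  3.7] [-1.116  0.348  0.194] [ 0.26  0.17  1.87 -0.    1.1   1.46]
[0.56429093 0.01936464 0.035     ]
```

```bash
for i in 1 2 3; do python3 -m handwheel '[[[0,0,0],-0.05,1],[[0,0,0],-0.1,1]]' >/dev/null; python3 st.py; done
```

```text
[0.5654 0.1742 0.144 ] yaw -1.3037 [-1.4 -5.5  3.9] [-1.406  0.458  0.112] [ 0.26  0.17  1.87 -0.    1.1   1.56]
[0.5652 0.1741 0.144 ] yaw -1.4034 [-0.6 -4.5  4.5] [-1.415  0.529  0.372] [ 0.26  0.17  1.87 -0.    1.1   1.66]
[0.5651 0.1741 0.144 ] yaw -1.5026 [-2.4 -4.6  4.9] [-1.405  0.529  0.679] [ 0.26  0.17  1.87 -0.    1.1   1.76]
```

```bash
python3 -m handwheel '[[[0,0,0],0.1,1],[[0,0,0],0.2,1],[[0,0,0],0.33,1],[[0,0,0],0.33,1]]' >/dev/null; python3 st.py; python3 -m handwheel '[[[0,0,5],0.33,1],[[0,0,10],0.33,1],[[0,0,15],0.33,1],[[0,0,40],0.33,1],[[0,0,70],0.33,1],[[0,0,70],0.33,1]]'|tail -3; python3 st.py
python3 look.py w12.png 135 195 215 297 ; python3 - <<'E'
from h import *
c=arm.get_calibration('wrist')
for r in arm.spot_point('tray_push','wrist')[:1]: print(r,at(c,r['point'],.035))
E
```

```text
[0.5654 0.1748 0.1439] yaw -1.1745 [-0.6 -3.7  4.8] [-1.175  0.393  0.068] [ 0.26  0.17  1.87 -0.    1.1   1.43]
force: [-0.1, 0.2, -2.1]
grip_width: 0.0252
grip_force: 55.0
[0.5672 0.1766 0.2163] yaw -0.847 [-0.1  0.2 -2.1] [-0.009  0.145  0.027] [0.26 0.11 1.8  0.   1.23 1.11]
[0.5672 0.1766 0.2163] yaw -0.847 [-0.1  0.2 -2.1]
tip pred [258.64168461 181.0023928 ] cam pred [254.45587805 168.87447833]
{'point': [258.2, 172.2], 'p': 0.81} [0.5619 0.1721 0.046 ]
{'point': [258.0, 177.7], 'p': 0.69}
135 %%%%%%%%#-.:::::::::.:::::::::::::::::::::::::::::::::::::::::::::::::::::::::::::
136 %%%%%%%@=..::::::::..:::::::::::::::::::::::::::::::::::::::::::::::::::::::::::::
137 %%%%%%@#..::::::::..::::::::::::::::::::::::::::::::::::::::::::::::::::::::::::::
138 %%%%%@#:.::::::::..:::::::::::::::::::::::::::::::::::::::::::::::::::::::::::::::
139 %%%%@#-.:::::::::.::::::::::::::::::::::::::::::::::::::::::::::::::::::::::::::::
140 %%%%%-.:::::::::.:::::::::::::::::::::::::::::::::::::::::::::::::::::::::::::::::
141 %%%@+.:::::::::..:::::::::::::::::::::::::::::::::::::::::::::::::::::::
[... 3992 characters left out ...]
........:.::.       
188 ................................... .... . ........... ............:::::::. ..... 
189 .............................................. ........ ...  .....:::::::: ...... 
190 ................................................ .......... ......::::::: ....... 
191 ............................................................ .....-:::::  ......  
192 ...................... ............................ ......... ....-:::: ........  
193 ......................................... ........  . .............:::  .......   
194 ...................................................... ...........:::. .......    
{'point': [19.6, 136.1], 'p': 0.64} [0.4153052  0.39121425 0.035     ]
```

```bash
python3 -m handwheel '[[[0,-20,50],0.18,1],[[0,-60,84],0.36,1],[[0,-117,84],0.54,1],[[0,-117,84],0.72,1],[[0,-117,84],0.867,1],[[0,-117,84],0.867,1]]' | head -2
python3 - <<'E'
from h import *
c=arm.get_calibration('wrist');a=snap('wrist','w13.png')
for t,z in (('cam_slot',.046),('tray_push',.035)):
    for r in arm.spot_point(t,'wrist')[:2]: print(t,round(r['p'],2),np.round(r['point']),np.round(at(c,r['point'],z),4))
g=cv2.cvtColor(a,cv2.COLOR_RGB2GRAY)
u=proj(c,[.5645,.175,.046]).astype(int);print(u)
for i in range(u[1]-12,u[1]+13): print(i,''.join(' .:-=+*#%@'[min(9,v//26)] for v in g[i,u[0]-20:u[0]+20]))
# tray red floor extent along a column off the rings
col=int(proj(c,[.54,.08,.02])[0])
print(col,[(r,a[r,col].tolist()) for r in range(70,180,4)])
E
```

```text
clock: 26.5
position: [0.5645, 0.0582, 0.2957]
cam_slot 0.56 [261.  59.] [0.5651 0.1722 0.046 ]
tray_push 0.75 [262. 176.] [0.5709 0.0232 0.035 ]
[260  56]
44 ::::-##*+=#####################*+###-:::
45 ::::=*#*=#######################=###=:::
46 :::-###*##########################*##=::
47 :::*#*-####*#####################*=##*::
48 ::-##*-##########################==*##-:
49 ::+#*+###########*+##############%#=##*:
50 :-*#**##########= -################-*##:
51 :=##+##########-.  =%##############-+##-
52 :+##-*########*:    #%#############+*##=
53 .*#*=*########%*  . =%#################+
54 .*#**##########%: . .#%#############+##*
55 .*#+###########%*.   =##############-##*
56  ##+############%-    -%############:###
57  ##*+############*- . .#%###########-###
58  ##*=############%#  . -%###########-###
59  ****#############%- . .#%##########=##*
60 .+#*##############%#    -*#########+=##+
61 :+#*###############%-    -%########=+##-
62 :-#**################-   =%########**##.
63 ::##*+##############%#  -###########*#*.
64 ::=#*+###############%=##%#########*##=:
65 :::##*+##########################*=*#*::
66 :::+##=###########################=##-::
67 :::.##*###########################*#*.::
68 ::: =#**###########################*-:::
240 [(70, [106, 57, 22]), (74, [106, 56, 22]), (78, [118, 64, 27]), (82, [108, 61, 32]), (86, [113, 61, 25]), (90, [116, 63, 25]), (94, [81, 35, 38]), (98, [83, 14, 20]), (102, [130, 23, 33]), (106, [128, 23, 33]), (110, [150, 111, 89]), (114, [246, 242, 197]), (118, [243, 238, 192]), (122, [247, 242, 198]), (126, [251, 255, 197]), (130, [124, 15, 26]), (134, [49, 3, 8]), (138, [59, 6, 13]), (142, [60, 16, 20]), (146, [138, 133, 101]), (150, [131, 125, 96]), (154, [132, 126, 95]), (158, [134, 131, 101]), (162, [56, 1, 9]), (166, [58, 6, 14]), (170, [40, 6, 5]), (174, [28, 4, 7]), (178, [29, 11, 12])]
```

The slot now stands about 2.65 rad from its starting direction and the tray touches the block, so the tray is locked. Next I'll return the driver.

```bash
python3 -m handwheel '[[[-4,-60,0],0,1],[[-8,-120,0],0,1],[[-11,-180,0],0,1],[[-14,-240,0],0,1],[[-17,-300,0],0,1],[[-20,-360,0],0,1],[[-23,-399,-20],0,1],[[-23,-399,-20],0,1],[[-23,-399,-20],0,1]]' | head -2
python3 look.py w14.png 168 189 225 295 | grep -v cam_ ; python3 - <<'E'
from h import *
c=arm.get_calibration('wrist');print(proj(c,[.5418,-.339,.07]))
for r in arm.spot_point('pocket_a','wrist')[:3]: print(round(r['p'],2),r['point'],at(c,r['point'],.07).round(4))
a=cv2.imread('pics/w14.png')
h=cv2.cvtColor(a,cv2.COLOR_BGR2GRAY)
for i in range(145,182,1): print(i,''.join(' .:-=+*#%@'[min(9,v//14)] for v in h[i,170:300]))
E
```

```text
clock: 27.78
position: [0.5422, -0.3399, 0.277]
[ 0.5422 -0.3399  0.277 ] yaw 0.0221 [ 1.   1.  -0.8]
tip pred [258.23586517 181.18007054] cam pred [ 287.42749829 -337.12663294]
{'point': [254.5, 175.4], 'p': 0.96}
{'point': [207.6, 219.3], 'p': 0.8}
168 ::::::::::::::::::::::::::::::::.============.::::::::::::::::..%#####
169 ::::::::::::::::::::::::::::::::.============.::::::::::::::::..%#####
170 ::::::::::::::::::::::::::::::::.============..::::..:::::::....%#####
171 :::::::::::::::::::::::::::::::..============.:::::..:......:...%#####
172 :::::::::::::::.:::.:::::::::..:.============.:::::.::.:.::::...%#####
173 ...:..::..:...:...:::.:.:.:.:.:..============....::::..:::::::..%#####
174 ....::...:::.:.:.:............:..============.......::..:..::...%#####
175 :::..:::...:...::.:.::::.:.::.:..============...::.::..::..::...%#####
176 ::::::::.::::::.:.::::.:::...:...============...:.:.::.:::::.:.:%#####
177 ::::::::::::::::..::.::::::::::::------======...:::::::::.:::..-%#####
178 .:::.:::::.::::::::::::::::::::::::::::======......:.::.:......-%#####
179 ....................
[... 5140 characters left out ...]
-------------+@@@@@@@@@@@
177 --+###########*=--------------------------------=---------------------------=--========-******#####%------------------+@@@@@@@@@@@
178 ---=*#######*+=---------=-----------------=----=--=---=------------------------==============+%###%%-----------------:+@@@@@@@@@@@
179 ----=+*+***+=----------------=---=--------------------------------------------================%%%%++--------------::::+@@@@@@@@@@@
180 --------=-=-------------------------------------------::++==++----------------===============-*###--====-=======###@@@@@@@@@@@@@@@
181 ++++++++++++++++++++++++++**************************++@@@@@@@@@@@@@@@@@@@@@@@@%-=============-@@@@@@@@@@@@++++++@@@@@@@@@@@@@@@@@@
```

```bash
python3 -m handwheel '[[[1,0,-40],0,1],[[1,0,-75],0,1],[[1,0,-100],0,1],[[1,0,-115],0,1],[[1,0,-115],0,1]]' | grep -E 'pos|force'; python3 -m handwheel '[[[0,0,-15],0,1],[[0,0,-30],0,1],[[0,0,-40],0,1],[[0,0,-44],0,1],[[0,0,-44],0,1]]' | grep -E 'pos|force';
```

```text
position: [0.5428, -0.3397, 0.1616]
force: [-0.3, 0.6, -2.1]
grip_force: 55.0
position: [0.543, -0.3405, 0.1179]
force: [0.3, 1.1, -1.7]
grip_force: 55.0
```

```bash
python3 -m handwheel '[[[0,0,-2],0,1],[[0,0,-4],0,1],[[0,0,-4],0,1]]' | grep -E 'pos|force';python3 -m handwheel '[[[0,0,-1],0,1],[[0,0,-2],0,1],[[0,0,-2],0,1]]' | grep -E 'pos|force'
```

```text
position: [0.5431, -0.3406, 0.1144]
force: [-0.3, 0.2, -1.5]
grip_force: 55.0
position: [0.5433, -0.3408, 0.1132]
force: [-2.2, 1.2, 4.5]
grip_force: 55.0
```

```bash
python3 -m handwheel '[[[0,0,0],0,0.2],[[0,0,0],0,-0.2],[[0,0,0],0,-0.2],[[0,0,0],0,-0.2]]' | grep -E 'pos|force|width';python3 -m handwheel '[[[0,0,15],0,-0.2],[[0,0,50],0,-0.2],[[0,0,100],0,-0.2],[[0,-20,150],0,-0.2],[[0,-20,150],0,-0.2],[[0,-20,150],0,-0.2]]' | grep -E 'pos|force|width'
python3 - <<'E'
from h import *
c=arm.get_calibration('wrist');a=snap('wrist','w15.png')
for t,z in (('driver_handle',.105),('driver_handle',.14)):
  for r in arm.spot_point(t,'wrist')[:2]: print(t,round(r['p'],2),np.round(r['point']),at(c,r['point'],z).round(4))
h=cv2.cvtColor(a,cv2.COLOR_BGR2HSV)
u=proj(c,[.5418,-.339,.145]);x,y=u.astype(int);print(u)
H=cv2.cvtColor(a,cv2.COLOR_RGB2HSV)[y-25:y+25,x-25:x+25]
m=((H[...,0]>17)&(H[...,0]<32)&(H[...,1]>170)&(H[...,2]>170)).astype('u1')
n,l,s,ce=cv2.connectedComponentsWithStats(m);k=1+np.argmax(s[1:,4]);print(s[k],ce[k]+[x-25,y-25],at(c,ce[k]+[x-25,y-25],.145))
g=cv2.cvtColor(a,cv2.COLOR_RGB2GRAY)
for i in range(y-24,y+24): print(i,''.join(' .:-=+*#%@'[min(9,v//20)] for v in g[i,x-28:x+28]))
E
```

```text
position: [0.5431, -0.3405, 0.1122]
force: [0.5, -0.8, 0.1]
grip_width: 0.0529
grip_force: 0.0
position: [0.543, -0.3605, 0.2629]
force: [0.7, -0.0, 0.1]
grip_width: 0.0532
grip_force: 0.0
driver_handle 0.92 [141. 231.] [ 0.4162 -0.4341  0.105 ]
driver_handle 0.88 [257. 146.] [ 0.5417 -0.3373  0.105 ]
driver_handle 0.92 [141. 231.] [ 0.4299 -0.4178  0.14  ]
driver_handle 0.88 [257. 146.] [ 0.5416 -0.3317  0.14  ]
[257.21321673 154.63757592]
[ 15  14  19  12 125] [253.936 148.416] [ 0.5387991  -0.33350019  0.145     ]
130 ++++++++++++++++++==-----------::------+++++++++++++++++
131 +++++++++++++====-.:...........       .:++++++++++++++++
132 ++++++++-====::::   . . .   ..... . ..  =+++++++++++++++
133 ++++++++::::::::: ..................... :*++++++++++++++
134 -++++++*::::::::.........................*++++++++++++++
135 .+++++++:::::::-. ...... . ... ..........=++++++++++++++
136 :=-++++*::::::::. .................. ... -*+++++++++++++
137 ::=*+++*::::::-:................ ......  :*+++++++++++++
138 ::==**+*::::::-. ........................ +*++++++******
139 ::::==**:::::::..::.::::
[... 1650 characters left out ...]
::...==::::::================
167 ======-@@@@@@==++=============--@@-=====++==============
168 ==+====@@@@@@-==================@@=====+++==============
169 =======@@@@@@===================##======================
170 =======#****#=============+=============================
171 ========================================================
172 ========================================================
173 ========================================================
174 =======================================================-
175 ================+=======================================
176 ======-==---============================================
177 ==@@@@%%%%%%%====================@@====================-
```

The driver stands upright in its hole: the cap's centre is at (257.5,153.5), against (257.2,154.6) predicted. The gripper is clear, so I'm handing the job in.

```bash
python3 -c "
from bench import arm
print(arm.sign_off())"
```

```text
the job is handed in; nothing more can be done
None
```

I handed the job in at about 33 s of the 72 s allowed: tray pushed home, cam turned to its stop by the screwdriver, and the screwdriver back upright in its hole. Camera and force readings agreed at each step, but sign-off returned no verdict.

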